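# Gauge the tagged rod on the ring gauge

## Robot

A 7-joint arm with a two-finger parallel gripper is mounted at the origin on a cart in front of the work surface, level with it; the furniture and walls round the work are solid. World frame = base frame: x ahead of the robot, y to its left, z up, the work surface at z = 0. Lengths are in m, angles in rad, forces in N, time in s.
With the tool pointing down it reaches from about 0.425 to 0.95 m from the base axis. Payload 4.7 kg.
Tool frame: the origin (TCP) lies midway between the tips of the shut fingers; the grasp point (between the pads) lies pinch_z behind it (pinch_z is the distance from the TCP to the grasp point, in m); z points along the fingers, y is the line along which they close (so a half turn about z gives the same grasp; the last joint's range is limited). The gripper opens to 87 mm and grips with 3 to 60 N. Pads are 19 mm wide; open, the fingers measure 117 mm over their backs; the gripper's body (75 mm by 190 mm) begins 51 mm behind the grasp point.
Start: joints at [1.299, 0.469, -0.049, 1.532, 0.024, 1.141, -0.082], TCP at [0.162, -0.655, 0.223] pointing down, gripper open.
Joint ranges: [-2.59, 2.59], [-0.33, 1.99], [-1.39, 1.29], [0.1, 2.45], [-1.04, 4.18], [0.21, 1.99], [-2.66, 2.66]. Speed limits (rad/s): [2.57, 2.57, 3.14, 3.14, 3.14, 3.14, 3.14].

## Interface

Orientations are given as a 3x3 rotation matrix whose columns are the frame's x, y, z axes.
In Python, from cell import * gives the robot as it stands.
- The arm moves only by the shell command python3 -m jog 'ROWS' [FORCE]. ROWS is JSON, a list of rows, each a list of 3 entries, a list of its own where there are three numbers: the shift along the world's x, y, z each as a share of 300 mm, from -1 to 1, then the turn, a rotation vector about the world's x, y, z each as a share of 0.5 rad, from -1 to 1, then the gripper's target within -1 to 1 (shut at 1, half-way at 0, fully open at -1). In form: [[[x, y, z], [ax, ay, az], jaw], ...]. A call has 1 to 10 rows; each row is the pose to reach, as a shift and turn from the pose commanded when the call began; what a row does not reach only later rows make up. A row lasts 1/10 s, in which the tool goes at most 50 mm and 8.59 degrees, less where a joint would pass 70% of its speed; a pose out of reach is approached as far as the arm can. A call with a number of a shift or a turn outside -1 to 1 is refused whole. A call with a gripper value outside its range is refused whole. The fingers move at their own pace and stop on an object; FORCE is the grip in N (left out, the last holds). Time passes only in rows, so rows that repeat a pose let the fingers close. It gives the time, the measured TCP pose, the force, the opening and the grip force at its end, in the units of the state.
- get_obs(): the state, without advancing time (a new reading comes with each control period).
- snapshot(name): name is "scene" or "side" or "wrist"; returns a dict with "color" (480x640x3 uint8, red, green, blue), "range_z" (480x640 float32, m along the optical axis (not along the pixel's ray), 0 where there is no reading), "fx", "fy", "cx", "cy" (pixels), "xyz" and "orientation" of the camera in the world; the wrist camera has in their place "T_tool_cam" (4x4, takes a point from camera to tool coordinates, whose origin is the TCP and whose axes are the flange's). Camera axes: x right, y down, z forward; pixel columns grow to the right and rows downward; lengths in m; the calibration is good to about 2 mm. A picture is of the moment at which its call begins: read the wrist's pose just before it.
- job_done(): hands the job in; it is judged then, once.
The state is a dict: "time_s": time; "qpos": joint angles; "joint_vel": joint speeds; "joint_torque": joint torques, N m; "position": TCP position; "tool_rot": TCP orientation; "contact_force": force on the tool from outside, world axes, zero at the start; "torque": the same for the moment, N m; "opening": finger opening in m; "grip_force": force on a finger pad.
Only numpy, scipy, OpenCV 4.12 (cv2) and the standard library are available. Lean on these libraries where they do the work, as an engineer would, in place of code of your own. Each camera call takes 0.05 s, during which the arm holds its last target. There are 200 camera calls.

## Task

Find the size of the rod in the rack place with the red tag: lay it in the gauge's trough in front of the first ring and let go, then push it gently by its back end, without gripping it, through the rings until one stops it. Then slide the red pointer opposite the ring that stopped it. Leave the other two rods in their places and the bystanders where they stand.

Things in the scene. Friction and masses are not known exactly. Their poses are not given: they have to be found in the camera images.
- gauge: Ring gauge fixed on the desk: V trough with four rings over it, dark base 12 mm high. Origin: at desk level under the trough's centre line, at the entry face of ring 1. +x: way the rod travels; +z up. Trough (25 deg slopes, lowest line z = 24 mm, lips z = 31 mm at y = +-14 mm) runs x = -177 to -118 and -52 to +122 mm. A rod in it has its axis 24 + 1.103 x radius mm above the desk.
- finger_gap (a point): Middle of the 66 mm long gap in the trough (gauge x = -85 mm, y = 0), at desk level: room for fingers either side of a rod laid across the gap; only the base (top 12 mm above the desk, 33 mm to either side) is under it. Axes as the gauge's. A 140 mm rod centred here lies on both trough parts, 15 mm before ring 1.
- ring1 (a point): Centre of the bore of ring 1 (white, 28.5 mm bore) at its entry face, gauge x = 0. All rings are 8 mm thick along x, walls 6 mm; tops at most 59 mm above the desk, at most 21 mm from the centre line.
- ring2 (a point): Centre of the bore of ring 2 (yellow, 23.5 mm bore) at its entry face, gauge x = 32 mm. It stops the thick rod.
- ring3 (a point): Centre of the bore of ring 3 (blue, 18.5 mm bore) at its entry face, gauge x = 64 mm. It stops the mid rod.
- ring4 (a point): Centre of the bore of ring 4 (green, 13.5 mm bore) at its entry face, gauge x = 96 mm. It stops the thin rod.
- pointer (a joint): Position (m) of the pointer along its rail (at gauge y = -80 mm), growing with the gauge's +x, range 0 to 0.165; friction 1.5 N, stays where left. Its arrow stands at gauge x = value - 0.050: opposite the middle of ring 1, 2, 3, 4 at 0.054, 0.086, 0.118, 0.150. Starts at 0 to 0.03. Rail end blocks, 28 mm high, at gauge x = -64 and +122 mm.
- pointer_grip (a point): On the axis of the pointer's upright red knob, 58.5 mm above the desk. Knob: cylinder 14 mm in diameter, from 31 to 70 mm above the desk, at gauge y = -80 mm, on a black carriage 16 mm along x, 24 mm across. Its red arrow reaches toward the rings to gauge y = -31 mm, 25 to 29 mm above the desk.
- rack: Fixed rod rack, plywood base 110 x 176 x 8 mm. Origin: centre of its underside. Three places at y = -62, 0, +62 mm; rods lie along the rack's x, middles at x = 0, each on two grey V saddles (25 deg slopes, at x = -45 and +45 mm, 14 mm long, 28 mm wide, lowest line 35 mm above the desk), free space for fingers between the saddles.
- tag_red: Red tag fixed on the desk at the end of one of the rack's places; it marks the rod to be gauged. The other two places have grey tags. 22 x 34 x 24 mm. Origin: centre of its underside, at rack x = -90 mm and the y of that place; axes as the rack's.
- rod_thick: Round brass-coloured rod with flat ends, 26 mm in diameter, 140 mm long, 180 g (may vary by 25%). Origin: at its middle, on its axis; x along its axis (both ends alike). Too thick for ring 2, passes the rings before it. In the rack its axis is 49.3 mm above the desk.
- rod_mid: Round copper-coloured rod with flat ends, 21 mm in diameter, 140 mm long, 140 g (may vary by 25%). Origin: at its middle, on its axis; x along its axis (both ends alike). Too thick for ring 3, passes the rings before it. In the rack its axis is 46.6 mm above the desk.
- rod_thin: Round steel-coloured rod with flat ends, 16 mm in diameter, 140 mm long, 100 g (may vary by 25%). Origin: at its middle, on its axis; x along its axis (both ends alike). Too thick for ring 4, passes the rings before it. In the rack its axis is 43.8 mm above the desk.
- amber_bottle: Bystander: amber glass bottle, black cap, 52 mm diameter, 112 mm tall. Origin: centre of its underside.
- oil_bottle: Bystander: small bottle with white cap, 30 mm diameter, 66 mm tall. Origin: centre of its underside.
- cup: Bystander: white plastic cup, 40 mm diameter, 50 mm tall. Origin: centre of its underside.
- tape: Bystander: roll of tan tape lying flat, 68 mm diameter, 19 mm high. Origin: centre of its underside.
- yellow_pen: Bystander: yellow and black highlighter lying down, 117 mm long (its y), 16 mm thick. Origin: centre of its underside.
Not all that is in view belongs to the job. What is shaped like the rod_thick but green is not meant.

How it is judged:
By the outcome, as a careful person would: the job done as asked, in the order asked, and still so for the second after the job is handed in, with the robot touching nothing.
It also fails if it takes over 72 s, if anything falls off the work surface, if the arm or the gripper's body presses on something with over 40 N, if the wrist force passes 120 N, or if a joint passes its speed limit or range.

## Working session

There is one attempt and no reset: what is moved stays moved. The work goes in short steps, Python scripts to look and compute and a shell command to move; the robot and the scene stay as the last step left them, time stands still between calls to the robot, and variables do not carry over. Pictures are saved under pics/ and viewed, at most 10 in all, crops included, and the job is handed in when it is done.

```bash
ls; mkdir -p pics; cat > h.py <<'E'
import numpy as np,cv2
from cell import *
def cam(s,obs=None):
    if 'T_tool_cam' in s:
        T=np.eye(4);T[:3,:3]=np.array(obs['tool_rot']).reshape(3,3);T[:3,3]=obs['position'];return T@np.array(s['T_tool_cam'])
    T=np.eye(4);T[:3,:3]=np.array(s['orientation']).reshape(3,3);T[:3,3]=s['xyz'];return T
def cloud(s,obs=None):
    v,u=np.mgrid[0:480,0:640];z=s['range_z']
    p=np.stack([(u-s['cx'])/s['fx']*z,(v-s['cy'])/s['fy']*z,z],-1)
    T=cam(s,obs);P=p@T[:3,:3].T+T[:3,3];P[z==0]=np.nan;return P
def take(n,f):
    o=get_obs();s=snapshot(n);np.savez('pics/'+f+'.npz',P=cloud(s,o),c=s['color']);cv2.imwrite('pics/'+f+'.png',s['color'][:,:,::-1]);return s,o
E
python3 - <<'E'
from h import *
o=get_obs();print(o)
for n in('scene','side'):
    s,_=take(n,n);print(n,s['xyz'],s['orientation'])
E
```

```text
pics
{'time_s': 0.0, 'qpos': array([ 1.29907363,  0.46947344, -0.04857836,  1.53369466,  0.02409398,
        1.14099065, -0.08230129]), 'joint_vel': array([-7.10232211e-04, -1.10919019e-03, -2.52524848e-04, -2.41744649e-04,
       -2.37459636e-05,  1.67909749e-04, -3.00139087e-04]), 'joint_torque': array([ 2.80744371e-04, -5.07975233e+01, -8.04779911e-02, -2.36150229e+01,
       -6.12271205e-02,  3.78710905e-02,  1.83452030e-04]), 'position': array([ 0.16215669, -0.65461437,  0.2214775 ]), 'tool_rot': array([[ 9.70659985e-01,  2.40455594e-01, -5.48216396e-04],
       [ 2.40456208e-01, -9.70658122e-01,  1.90337433e-03],
       [-7.44536927e-05, -1.97935133e-03, -9.99998038e-01]]), 'contact_force': array([-1.04738488,  0.08095275, -0.58783273]), 'torque': array([0.08222912, 0.07510974, 0.03035667]), 'grip_force': 0.0, 'opening': 0.08697010547324416}
scene [-0.08988445  0.26019436  1.21334848] [[-0.32662858 -0.81505504  0.47853846]
 [-0.94504355  0.28933359 -0.15224573]
 [-0.0143686  -0.50196749 -0.86476713]]
side [ 0.90011869 -0.70435769  0.91199819] [[ 0.90903026  0.28972741 -0.29953633]
 [ 0.41670331 -0.64010555  0.64546358]
 [-0.00472637 -0.71156371 -0.70260569]]
```

View pics/scene.png

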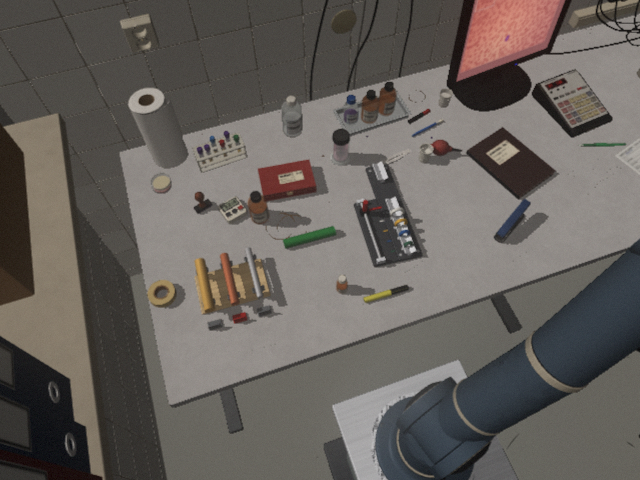

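View pics/side.png

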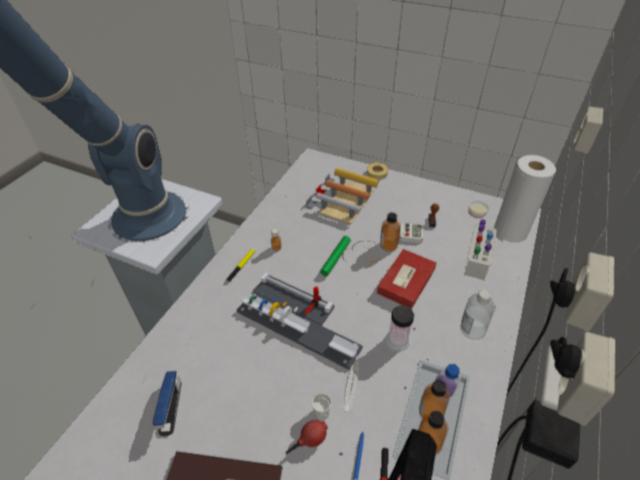

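The scene view shows the rack at (235,280) with brass, copper and steel rods. Its tags are at (215,324) grey, (240,318) red and (264,312) grey. The gauge is at (390,220), with the entry at the top end and the pointer at (365,207). The green cylinder at (310,237) is a decoy. The candidates for the red-tagged rod are brass (203,285), copper (229,278) and steel (253,272). Copper fits, since it is in line with the red tag. I'll confirm with a crop and measurements.

```bash
python3 - <<'E'
from h import *
d=np.load('pics/scene.npz');P=d['P'];c=d['c'];hsv=cv2.cvtColor(c,cv2.COLOR_RGB2HSV).astype(int)
a=cv2.resize(c[230:340,180:290],(560,560),interpolation=2);b=cv2.resize(c[155:275,340:440],(467,560),interpolation=2)
cv2.imwrite('pics/crop1.png',cv2.resize(np.hstack([a,b]),(800,436))[:,:,::-1])
def st(n,m):
    q=P[m];print(n,len(q),np.round(np.nanmedian(q,0),4))
V,U=np.mgrid[0:480,0:640]
box=lambda u0,u1,v0,v1:(U>=u0)&(U<u1)&(V>=v0)&(V<v1)
red=((hsv[...,0]<6)|(hsv[...,0]>174))&(hsv[...,1]>170)
st('tag',red&box(225,255,308,328)&(P[...,2]>.02))
st('greyL',box(208,224,316,332)&(P[...,2]>.02)); st('greyR',box(256,274,304,320)&(P[...,2]>.02))
# rods: points with z>.045 in rack
m=box(185,290,240,320)&(P[...,2]>.040)&(P[...,2]<.075)
n,l,s,_=cv2.connectedComponentsWithStats(m.astype(np.uint8))
for i in range(1,n):
    if s[i,4]<60: continue
    q=P[l==i];mu=q.mean(0);w=np.linalg.svd(q[:,:2]-mu[:2],full_matrices=False)[2][0]
    t=(q[:,:2]-mu[:2])@w;print('rod',s[i],mu.round(4),np.percentile(q[:,2],97).round(4),np.degrees(np.arctan2(w[1],w[0])).round(1),'len',np.ptp(t).round(3),'mid',(mu[:2]+w*(t.max()+t.min())/2).round(4),c[l==i].mean(0).round())
# gauge base: dark points z .006-.018
m=box(345,430,155,272)&(np.abs(P[...,2]-.012)<.005)&(hsv[...,2]<90)
q=P[m][:,:2].astype(np.float32);r=cv2.minAreaRect(q*1000);print('base',r,cv2.boxPoints(r).round(0).tolist())
st('knob',red&box(355,385,195,220)&(P[...,2]>.05))
m=box(375,425,155,270)&(P[...,2]>.037)
for n,lo,hi in(('yel',18,32),('blue',100,125),('green',40,85)):
    st(n,m&(hsv[...,0]>lo)&(hsv[...,0]<hi)&(hsv[...,1]>120))
E
```

```text
tag 3 [0.4111 0.2983 0.0233]
greyL 27 [0.412  0.3659 0.0228]
greyR 23 [0.4068 0.2413 0.0225]
rod [245 248  20  51 356] [0.5032 0.239  0.0486] 0.0543 177.8 len 0.144 mid [0.5051 0.2389] [122. 118. 115.]
rod [220 253  21  53 475] [0.5039 0.3006 0.0532] 0.0593 177.4 len 0.143 mid [0.508  0.3004] [124.  80.  60.]
rod [195 258  21  55 588] [0.5054 0.3619 0.0582] 0.0648 177.4 len 0.144 mid [0.5106 0.3617] [133. 105.  64.]
base ((589.630615234375, -156.50283813476562), (232.2438201904297, 357.4299621582031), 65.35868835449219) [[379.0, -188.0], [704.0, -337.0], [800.0, -125.0], [476.0, 24.0]]
knob 9 [ 0.5934 -0.0919  0.0695]
yel 27 [ 0.5208 -0.1605  0.0485]
blue 13 [ 0.4901 -0.1584  0.0439]
green 0 [nan nan nan]
  return np.nanmean(a, axis, out=out, keepdims=keepdims)
```

View pics/crop1.png

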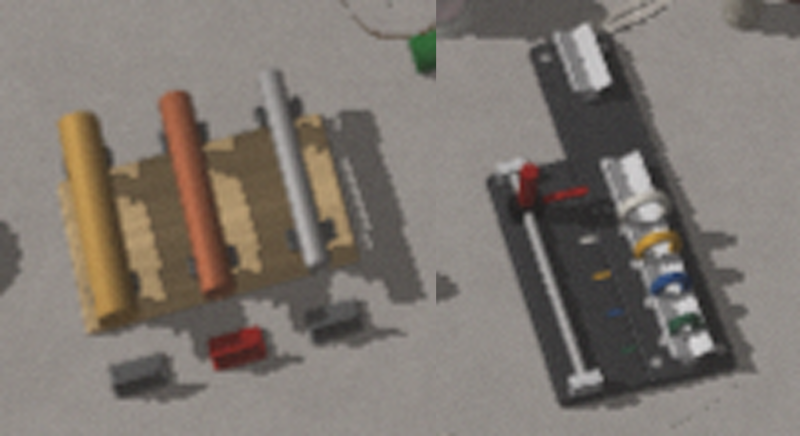

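```bash
python3 - <<'E'
from h import *
import cell
print([n for n in dir(cell) if not n.startswith('_')],getattr(cell,'pinch_z',None))
print(snapshot('wrist')['T_tool_cam'])
for n in('scene','side'):
    d=np.load(f'pics/{n}.npz');P=d['P'].reshape(-1,3);c=d['c'].reshape(-1,3).astype(int)
    m=(P[:,0]>.36)&(P[:,0]<.76)&(P[:,1]>-.24)&(P[:,1]<-.09)&(P[:,2]>.02)&(P[:,2]<.036)&(c.min(1)>120)
    q=P[m]
    for _ in range(8):
        k=np.polyfit(q[:,0],q[:,1],1);r=q[:,1]-np.polyval(k,q[:,0]);q=q[np.abs(r)<.018]
    print(n,len(q),k,np.degrees(np.arctan(k[0])),q[:,0].min(),q[:,0].max())
    h=np.histogram(q[:,0],np.arange(.38,.74,.01));print(h[0])
E
python3 -m jog '[[[0.3,0.4,0.4],[0,0,0],-1],[[0.5,0.8,0.5],[0,0,-0.3],-1],[[0.8,1,0.5],[0,0,-0.6],-1],[[1,1,0.5],[0,0,-0.6],-1],[[1,1,0.5],[0,0,-0.6],-1],[[1,1,0.5],[0,0,-0.6],-1],[[1,1,0.5],[0,0,-0.6],-1],[[1,1,0.5],[0,0,-0.6],-1],[[1,1,0.5],[0,0,-0.6],-1],[[1,1,0.5],[0,0,-0.6],-1]]'
```

```text
['Unreachable', 'get_obs', 'job_done', 'pinch_z', 'snapshot'] 0.0187
[[-9.81048851e-04 -9.67897709e-01 -2.51342521e-01  6.96581467e-02]
 [ 9.99999391e-01 -1.07668629e-03  2.42990865e-04 -1.31416751e-03]
 [-5.05807347e-04 -2.51342129e-01  9.67898176e-01 -1.63522434e-01]
 [ 0.00000000e+00  0.00000000e+00  0.00000000e+00  1.00000000e+00]]
scene 494 [-0.10253611 -0.11297796] -5.854426355704893 0.4360430530914299 0.7337306051458949
[ 0  0  0  0  0 14 36 11 10 33 12  7 24 11 12  8 10 20 14 27 29 35 26  0
  0  0  0  0  0 13 30 28 31 22 27]
side 739 [-0.09587321 -0.11578043] -5.4763923737036535 0.43753236588237604 0.7364090639483365
[ 0  0  0  0  0  5 32  2 26 31  2 22 29  2 29 37  1 40 39 39 40 40 42 11
  0  0  0  0  0 14 45 48 44 44 47]
time_s: 1.15
position: [0.4683, -0.3488, 0.3742]
tool_rot: [[0.999, -0.045, 0.005], [-0.045, -0.999, 0.002], [0.005, -0.002, -1.0]]
contact_force: [-0.4, 0.3, 0.6]
opening: 0.087
grip_force: 0.0
```

```bash
python3 -m jog '[[[0.2,0.3,0],[0,0,0],-1],[[0.35,0.55,0],[0,0,0],-1],[[0.4,0.6,0],[0,0,0],-1],[[0.4,0.6,0],[0,0,0],-1],[[0.4,0.6,0],[0,0,0],-1],[[0.4,0.6,0],[0,0,0],-1],[[0.4,0.6,0],[0,0,0],-1]]'
python3 - <<'E'
from h import *
s,o=take('wrist','w1');print(s['fx'],o['position'])
E
```

```text
time_s: 1.85
position: [0.5815, -0.1771, 0.3721]
tool_rot: [[0.998, -0.059, -0.001], [-0.059, -0.998, -0.001], [-0.001, 0.001, -1.0]]
contact_force: [-0.7, -1.0, 0.1]
opening: 0.087
grip_force: 0.0
415.5719345103003 [ 0.58154054 -0.17707613  0.37211718]
```

View pics/w1.png

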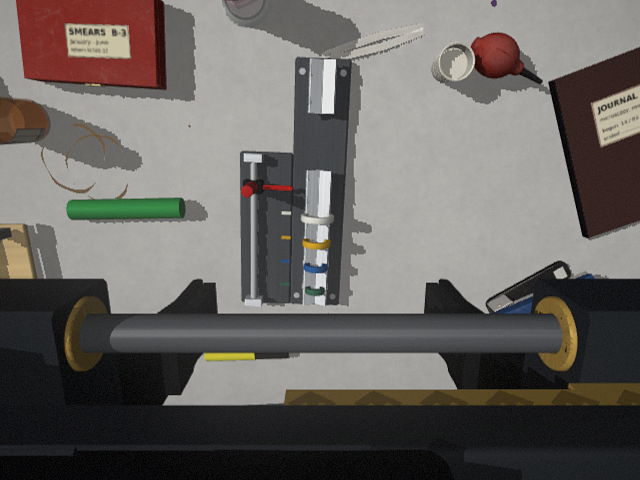

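The wrist view shows the gauge trough from (322,58) to (315,303), rings at rows 218, 244, 268 and 291, the red knob at (248,189) and the gap at rows 115–170. I'll fit it from this view.

```bash
python3 - <<'E'
from h import *
d=np.load('pics/w1.npz');P=d['P'];c=d['c'].astype(int);hsv=cv2.cvtColor(d['c'],cv2.COLOR_RGB2HSV).astype(int)
V,U=np.mgrid[0:480,0:640]
sel=(U>295)&(U<345)&(V>50)&(V<305)
m=sel&(c.min(-1)>120)&(P[...,2]>.018)&(P[...,2]<.036)
q=P[m]
for _ in range(8):
    k=np.polyfit(q[:,0],q[:,1],1);q=q[np.abs(q[:,1]-np.polyval(k,q[:,0]))<.016]
print('trough',len(q),k,np.degrees(np.arctan(k[0])),'x',np.percentile(q[:,0],[.3,99.7]),'z',np.percentile(q[:,2],[3,97]))
up=q[q[:,0]>.67][:,0].min();lo=q[q[:,0]<.65][:,0].max();print('gap edges',lo,up)
print('base top',np.nanmedian(P[125:160,310:335],axis=(0,1)))
# rings: tops >.042
m=sel&(P[...,2]>.04);x=P[m];print(np.histogram(x[:,0],np.arange(.44,.58,.008)))
m=(U>238)&(U<262)&(V>175)&(V<200)&(P[...,2]>.06);print('knob',m.sum(),P[m].mean(0),P[m].min(0),P[m].max(0))
E
```

```text
trough 3768 [-0.0996985  -0.11471438] -5.693489106784652 x [0.43771464 0.73347646] z [0.02447174 0.03208282]
gap edges 0.6108210193679072 0.6741693280614581
base top [ 0.6419145  -0.18181219  0.01326955]
(array([  0,  10,  78,   0,   0,  17, 126,   0,   0,  27, 164,   1,   0,
        38, 202,   0,   0]), array([0.44 , 0.448, 0.456, 0.464, 0.472, 0.48 , 0.488, 0.496, 0.504,
       0.512, 0.52 , 0.528, 0.536, 0.544, 0.552, 0.56 , 0.568, 0.576]))
knob 140 [ 0.59588947 -0.09518708  0.07055541] [ 0.58911335 -0.10124703  0.06023135] [ 0.60230418 -0.08791538  0.07397851]
```

```bash
python3 -m jog '[[[-0.05,0.2,0],[0,0,0],-0.3],[[-0.1,0.4,0],[0,0,0],-0.3],[[-0.15,0.6,0],[0,0,0],-0.3],[[-0.2,0.8,0],[0,0,0],-0.3],[[-0.25,1,0],[0,0,0],-0.3]]' && python3 -m jog '[[[0,0.2,-0.05],[0,0,0],-0.3],[[0,0.4,-0.15],[0,0,0],-0.3],[[0,0.55,-0.25],[0,0,0],-0.3],[[0,0.6,-0.3],[0,0,0],-0.3],[[0,0.6,-0.3],[0,0,0],-0.3],[[0,0.6,-0.3],[0,0,0],-0.3],[[0,0.6,-0.3],[0,0,0],-0.3]]'
python3 - <<'E'
from h import *
s,o=take('wrist','w2')
d=np.load('pics/w2.npz');P=d['P'];c=d['c'].astype(int)
m=(P[...,2]>.040)&(P[...,2]<.075)&(P[...,0]>.4)&(P[...,0]<.62)&(P[...,1]>.2)&(P[...,1]<.4)
n,l,st,_=cv2.connectedComponentsWithStats(m.astype(np.uint8))
for i in range(1,n):
    if st[i,4]<300: continue
    q=P[l==i];r=cv2.minAreaRect((q[:,:2]*1000).astype(np.float32))
    k=np.polyfit(q[:,0],q[:,1],1)
    print(st[i],'rect',np.round(r[0],1),np.round(r[1],1),'slope deg',np.degrees(np.arctan(k[0])).round(2),'top',np.percentile(q[:,2],95).round(4),c[l==i].mean(0).round())
E
```

```text
time_s: 2.4
position: [0.521, 0.0661, 0.3729]
tool_rot: [[0.998, -0.062, 0.001], [-0.062, -0.998, -0.001], [0.001, 0.001, -1.0]]
contact_force: [0.3, 0.7, 0.1]
opening: 0.0589
grip_force: 0.0
time_s: 3.1
position: [0.5232, 0.2445, 0.2833]
tool_rot: [[0.998, -0.062, 0.002], [-0.062, -0.998, -0.001], [0.002, 0.001, -1.0]]
contact_force: [1.1, 0.0, -0.7]
opening: 0.0567
grip_force: 0.0
[ 313  151   32  142 2639] rect [508.4 238.2] [ 30.2 139.7] slope deg -2.47 top 0.0534 [143. 144. 143.]
[ 181  153   44  146 4117] rect [514.  360.4] [ 28.3 140.2] slope deg -2.5 top 0.0638 [158. 128.  68.]
[ 249  152   36  144 3287] rect [511.2 300.1] [ 30.8 140.3] slope deg -2.54 top 0.0587 [151.  96.  67.]
```

View pics/w2.png

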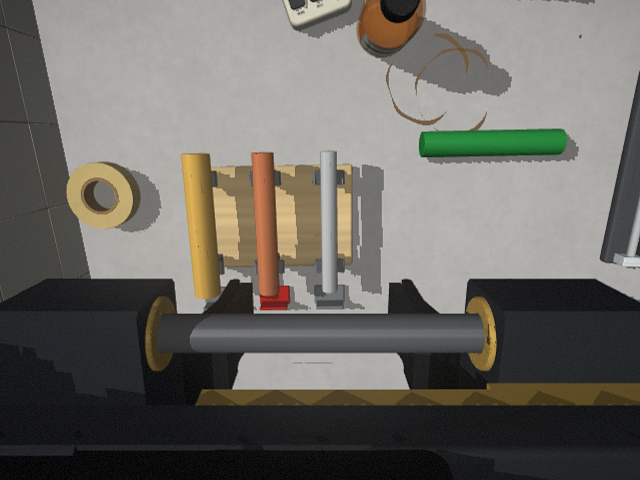

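Confirmed: the copper rod (263,225) points at the red tag (274,297), with brass left and steel right of it. The tag-marked rod is therefore the mid rod.

```bash
python3 -m jog '[[[-0.04,0.15,0],[0,0,0.04],-0.15],[[-0.04,0.185,-0.15],[0,0,0.04],-0.15],[[-0.04,0.185,-0.3],[0,0,0.04],-0.15],[[-0.04,0.185,-0.45],[0,0,0.04],-0.15],[[-0.04,0.185,-0.5],[0,0,0.04],-0.15],[[-0.04,0.185,-0.5],[0,0,0.04],-0.15],[[-0.04,0.185,-0.5],[0,0,0.04],-0.15],[[-0.04,0.185,-0.5],[0,0,0.04],-0.15]]'
```

```text
time_s: 3.95
position: [0.5115, 0.3037, 0.1355]
tool_rot: [[0.999, -0.038, 0.005], [-0.038, -0.999, 0.003], [0.004, -0.003, -1.0]]
contact_force: [1.1, -0.0, -0.3]
opening: 0.0502
grip_force: 0.0
```

```bash
python3 -m jog '[[[0,-0.012,0],[0,0,0],-0.15],[[0,-0.012,-0.12],[0,0,0],-0.15],[[0,-0.012,-0.24],[0,0,0],-0.15],[[0,-0.012,-0.32],[0,0,0],-0.15],[[0,-0.012,-0.355],[0,0,0],-0.15],[[0,-0.012,-0.355],[0,0,0],-0.15],[[0,-0.012,-0.355],[0,0,0],-0.15]]'
```

```text
time_s: 4.65
position: [0.5107, 0.3, 0.0275]
tool_rot: [[0.999, -0.037, 0.002], [-0.037, -0.999, 0.001], [0.002, -0.001, -1.0]]
contact_force: [0.7, 0.1, 0.1]
opening: 0.0499
grip_force: 0.0
```

Close with a 20 N grip, then lift.

```bash
python3 -m jog '[[[0,0,0],[0,0,0],1],[[0,0,0],[0,0,0],1],[[0,0,0],[0,0,0],1],[[0,0,0],[0,0,0],1],[[0,0,0],[0,0,0],1],[[0,0,0],[0,0,0],1],[[0,0,0],[0,0,0],1],[[0,0,0],[0,0,0],1]]' 20 && python3 -m jog '[[[0,0,0.03],[0,0,0],1],[[0,0,0.1],[0,0,0],1],[[0,0,0.2],[0,0,0],1],[[0,0,0.35],[0,0,0],1],[[0,0,0.45],[0,0,0],1],[[0,0,0.5],[0,0,0],1],[[0,0,0.5],[0,0,0],1],[[0,0,0.5],[0,0,0],1]]'
```

```text
time_s: 5.45
position: [0.5098, 0.2991, 0.0263]
tool_rot: [[0.999, -0.037, 0.0], [-0.037, -0.999, -0.0], [0.0, 0.0, -1.0]]
contact_force: [-1.1, -0.8, 4.1]
opening: 0.0202
grip_force: 20.0
time_s: 6.25
position: [0.509, 0.2985, 0.1747]
tool_rot: [[0.999, -0.037, -0.002], [-0.037, -0.999, -0.001], [-0.002, 0.001, -1.0]]
contact_force: [0.3, 0.4, -0.6]
opening: 0.0203
grip_force: 20.0
```

```bash
python3 -m jog '[[[0,-0.1,0.05],[0,0,-0.03],1],[[0.05,-0.25,0.05],[0,0,-0.06],1],[[0.1,-0.4,0.05],[0,0,-0.09],1],[[0.15,-0.55,0.05],[0,0,-0.126],1],[[0.2,-0.7,0.05],[0,0,-0.126],1],[[0.25,-0.85,0.05],[0,0,-0.126],1],[[0.3,-0.95,0.05],[0,0,-0.126],1],[[0.3,-1,0.05],[0,0,-0.126],1],[[0.3,-1,0.05],[0,0,-0.126],1]]' && python3 -m jog '[[[0.05,-0.1,0],[0,0,0],1],[[0.1,-0.25,0],[0,0,0],1],[[0.145,-0.4,-0.05],[0,0,0],1],[[0.145,-0.5,-0.15],[0,0,0],1],[[0.145,-0.57,-0.25],[0,0,0],1],[[0.145,-0.59,-0.3],[0,0,0],1],[[0.145,-0.59,-0.3],[0,0,0],1],[[0.145,-0.59,-0.3],[0,0,0],1],[[0.145,-0.59,-0.3],[0,0,0],1]]'
```

```text
time_s: 7.15
position: [0.5985, -0.0038, 0.1886]
tool_rot: [[0.995, -0.105, -0.005], [-0.105, -0.995, -0.001], [-0.005, 0.001, -1.0]]
contact_force: [-0.1, -0.1, -1.5]
opening: 0.0201
grip_force: 20.0
time_s: 8.05
position: [0.6448, -0.1748, 0.1031]
tool_rot: [[0.995, -0.096, 0.003], [-0.096, -0.995, 0.001], [0.003, -0.001, -1.0]]
contact_force: [-0.1, -0.9, -0.8]
opening: 0.0203
grip_force: 20.0
```

```bash
python3 - <<'E'
from h import *
s,o=take('wrist','w3');print(o['position'])
d=np.load('pics/w3.npz');P=d['P'];c=d['c'].astype(int);hsv=cv2.cvtColor(d['c'],cv2.COLOR_RGB2HSV).astype(int)
m=(c.min(-1)>110)&(P[...,2]>.018)&(P[...,2]<.036)&(P[...,0]>.42)&(P[...,1]<-.14)&(P[...,1]>-.23)
q=P[m]
for _ in range(8):
    k=np.polyfit(q[:,0],q[:,1],1);q=q[np.abs(q[:,1]-np.polyval(k,q[:,0]))<.016]
print('trough',len(q),k,np.degrees(np.arctan(k[0])),np.polyval(k,.6428),np.percentile(q[:,0],[.3,99.7]))
m=(hsv[...,0]<14)&(hsv[...,1]>80)&(P[...,2]>.06)&(P[...,2]<.2)&(P[...,1]<-.1)&(P[...,1]>-.25)&(P[...,0]>.5)
q=P[m];k=np.polyfit(q[:,0],q[:,1],1);print('rod',len(q),q.min(0),q.max(0),np.degrees(np.arctan(k[0])),np.polyval(k,.6428))
E
```

```text
[ 0.64483059 -0.17476774  0.10305717]
trough 2230 [ 0.00539331 -0.19239905] 0.3090108176613643 -0.18893223308503213 [0.55674354 0.73438286]
rod 13051 [ 0.61945777 -0.19395042  0.10583097] [ 0.71620295 -0.15433762  0.19603801] -5.566208274423527 -0.17310170819147952
```

View pics/w3.png

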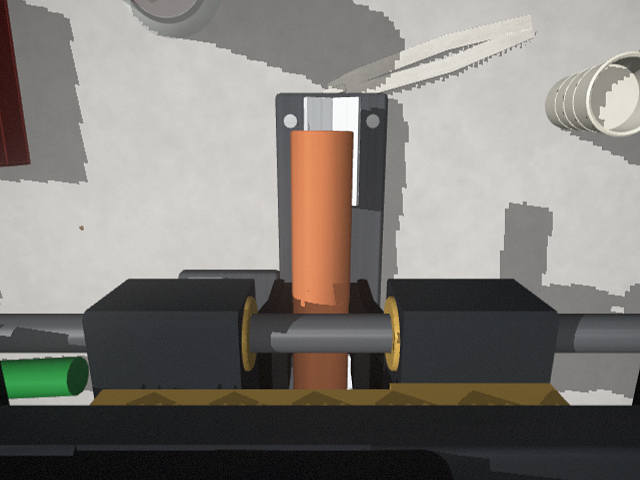

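The rod is gripped at rows 130–305, column 322, and the trough's back part is centred at column 331. The rod therefore sits about 5–6 mm to the left (+y). I'll shift and lower.

```bash
python3 -m jog '[[[-0.006,-0.017,0],[0,0,0],1],[[-0.006,-0.017,-0.08],[0,0,0],1],[[-0.006,-0.017,-0.16],[0,0,0],1],[[-0.006,-0.017,-0.24],[0,0,0],1],[[-0.006,-0.017,-0.24],[0,0,0],1],[[-0.006,-0.017,-0.24],[0,0,0],1],[[-0.006,-0.017,-0.24],[0,0,0],1]]'
```

```text
time_s: 8.8
position: [0.6428, -0.183, 0.031]
tool_rot: [[0.995, -0.1, 0.003], [-0.1, -0.995, -0.001], [0.003, 0.0, -1.0]]
contact_force: [-0.4, 0.5, -0.2]
opening: 0.0203
grip_force: 20.0
```

```bash
python3 -m jog '[[[0,0.011,0],[0,0,0],1],[[0,0.011,-0.015],[0,0,0],1],[[0,0.011,-0.03],[0,0,0],1],[[0,0.011,-0.045],[0,0,0],1],[[0,0.011,-0.048],[0,0,0],1],[[0,0.011,-0.048],[0,0,0],1],[[0,0.011,-0.048],[0,0,0],1]]'
```

```text
time_s: 9.5
position: [0.6414, -0.1801, 0.0152]
tool_rot: [[0.995, -0.1, -0.0], [-0.1, -0.995, -0.001], [0.0, 0.001, -1.0]]
contact_force: [-2.2, -0.9, 5.2]
opening: 0.0203
grip_force: 20.0
```

Contact of 5 N upward shows the rod is seated. Release, rise and look.

```bash
python3 -m jog '[[[0,0,0.003],[0,0,0],0.6],[[0,0,0.003],[0,0,0],0.2],[[0,0,0.003],[0,0,0],-0.1],[[0,0,0.003],[0,0,0],-0.1],[[0,0,0.003],[0,0,0],-0.1],[[0,0,0.1],[0,0,0],-0.1],[[0,0,0.25],[0,0,0],-0.1],[[0,0,0.4],[0,0,0],-0.1],[[0,0,0.4],[0,0,0],-0.1],[[0,0,0.4],[0,0,0],-0.1]]'
cat > rod.py <<'E'
from h import *
import sys
o0=np.array([.558,-.1703]);g=np.array([-.99507,.0992]);gy=np.array([-.0992,-.99507])
s,o=take(sys.argv[1],sys.argv[2]);print(o['position'],o['contact_force'])
d=np.load(f'pics/{sys.argv[2]}.npz');P=d['P'];hsv=cv2.cvtColor(d['c'],cv2.COLOR_RGB2HSV).astype(int)
G=np.stack([(P[...,:2]-o0)@g,(P[...,:2]-o0)@gy,P[...,2]],-1)
for n,m in(('rod',(hsv[...,0]>4)&(hsv[...,0]<15)&(hsv[...,1]>85)&(np.abs(G[...,1])<.02)&(abs(G[...,0])<.2)&(G[...,2]>.02)&(G[...,2]<.056)),('knob',((hsv[...,0]<5)|(hsv[...,0]>174))&(hsv[...,1]>150)&(np.abs(G[...,1]+.08)<.02)&(abs(G[...,0])<.15)&(G[...,2]>.05)&(G[...,2]<.08))):
    q=G[m]
    if len(q)<5: print(n,'none');continue
    print(n,len(q),'min',q.min(0).round(4),'max',q.max(0).round(4),'mean',q.mean(0).round(4),'tilt',np.polyfit(q[:,0],q[:,1],1)[0].round(4))
E
python3 rod.py wrist w4; python3 rod.py side s4;python3 rod.py scene c4
```

```text
time_s: 10.5
position: [0.6421, -0.1797, 0.1362]
tool_rot: [[0.995, -0.1, 0.003], [-0.1, -0.995, -0.001], [0.003, 0.001, -1.0]]
contact_force: [0.1, 0.4, -0.7]
opening: 0.048
grip_force: 0.0
[ 0.64213305 -0.17967669  0.13621849] [ 0.09926153  0.42410285 -0.71584908]
rod 5617 min [-0.1542 -0.0099  0.035 ] max [-0.0386  0.0109  0.0494] mean [-0.1004  0.0003  0.0451] tilt -0.0
knob none
[ 0.64094104 -0.17961514  0.13442665] [ 0.14869648 -0.36789545  0.06301049]
rod 537 min [-0.1575 -0.007   0.0331] max [-0.0177  0.0137  0.0497] mean [-0.0908  0.0054  0.043 ] tilt -0.0029
knob none
[ 0.6403616  -0.17953451  0.13339689] [-0.67558837  0.5991917  -1.18866768]
rod 303 min [-0.166  -0.0124  0.0242] max [-0.0124  0.0085  0.0494] mean [-0.0752 -0.0032  0.0426] tilt 0.009
knob 23 min [-0.0314 -0.0872  0.0503] max [-0.0208 -0.0747  0.0731] mean [-0.0259 -0.083   0.0657] tilt -0.2833
```

View pics/w4.png

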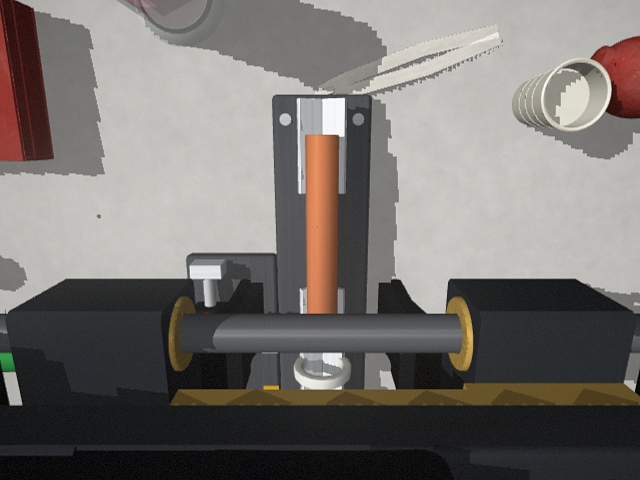

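The rod lies straight in the trough, rows 135–315, column 322, with its back end at gauge x ≈ -0.155 and the jaws off it. Next I check clearance for the gripper body behind it.

```bash
python3 - <<'E'
import numpy as np
for f in('scene','side'):
    P=np.load(f'pics/{f}.npz')['P'].reshape(-1,3)
    m=(P[:,0]>.64)&(P[:,0]<.9)&(P[:,1]>-.32)&(P[:,1]<-.02)&(P[:,2]>.065)&(P[:,2]<.4)
    q=P[m];print(f,len(q),q.min(0) if len(q) else'',q.max(0) if len(q) else'',[ (z,q[q[:,2]>z][:,0].min().round(3)) for z in(.07,.1,.13) if (q[:,2]>z).any()])
E
```

```text
scene 375 [ 0.77698306 -0.30341969  0.06507153] [ 0.89993818 -0.07764498  0.10715077] [(0.07, np.float64(0.777)), (0.1, np.float64(0.78))]
side 558 [ 0.78430067 -0.25472825  0.0653328 ] [ 0.89997788 -0.08263232  0.106316  ] [(0.07, np.float64(0.784)), (0.1, np.float64(0.784))]
```

```bash
python3 -m jog '[[[0.1,-0.01,0],[0,0,0],1],[[0.2,-0.02,0],[0,0,0],1],[[0.32,-0.029,0],[0,0,0],1],[[0.32,-0.029,0],[0,0,0],1],[[0.32,-0.029,0],[0,0,0],1],[[0.32,-0.029,0],[0,0,0],1],[[0.32,-0.029,0],[0,0,0],1]]'
```

```text
time_s: 11.35
position: [0.7362, -0.1885, 0.1344]
tool_rot: [[0.995, -0.1, -0.001], [-0.1, -0.995, -0.0], [-0.001, 0.0, -1.0]]
contact_force: [0.8, 0.4, 0.0]
opening: 0.003
grip_force: 0.0
```

```bash
python3 -m jog '[[[-0.023,0.004,0],[0,0,0],1],[[-0.023,0.004,-0.1],[0,0,0],1],[[-0.023,0.004,-0.2],[0,0,0],1],[[-0.023,0.004,-0.28],[0,0,0],1],[[-0.023,0.004,-0.32],[0,0,0],1],[[-0.023,0.004,-0.32],[0,0,0],1],[[-0.023,0.004,-0.32],[0,0,0],1]]'
```

```text
time_s: 12.05
position: [0.731, -0.1872, 0.0399]
tool_rot: [[0.995, -0.1, 0.002], [-0.1, -0.995, -0.0], [0.002, 0.0, -1.0]]
contact_force: [-0.2, -0.6, 0.5]
opening: 0.0003
grip_force: 0.0
```

```bash
python3 -m jog '[[[-0.013,0.001,0],[0,0,0],1],[[-0.026,0.003,-0.013],[0,0,0],1],[[-0.039,0.004,-0.013],[0,0,0],1],[[-0.052,0.005,-0.013],[0,0,0],1],[[-0.065,0.0065,-0.013],[0,0,0],1],[[-0.078,0.008,-0.013],[0,0,0],1],[[-0.091,0.009,-0.013],[0,0,0],1],[[-0.104,0.0104,-0.013],[0,0,0],1],[[-0.117,0.0117,-0.013],[0,0,0],1],[[-0.13,0.013,-0.013],[0,0,0],1]]' && python3 -m jog '[[[-0.01,0.001,0],[0,0,0],1],[[-0.02,0.002,0],[0,0,0],1],[[-0.03,0.003,0],[0,0,0],1],[[-0.04,0.004,0],[0,0,0],1],[[-0.05,0.005,0],[0,0,0],1],[[-0.06,0.006,0],[0,0,0],1]]'; python3 rod.py side s5
```

```text
time_s: 13.05
position: [0.6912, -0.1832, 0.0348]
tool_rot: [[0.995, -0.1, 0.0], [-0.1, -0.995, -0.0], [0.0, 0.0, -1.0]]
contact_force: [1.1, -0.4, 0.4]
opening: 0.0005
grip_force: 0.4
time_s: 13.65
position: [0.6732, -0.1813, 0.0347]
tool_rot: [[0.995, -0.1, -0.0], [-0.1, -0.995, -0.0], [-0.0, 0.0, -1.0]]
contact_force: [1.2, 1.0, 0.4]
opening: 0.0005
grip_force: 0.3
[ 0.67321142 -0.18131179  0.03471688] [1.16480866 1.02833614 0.40814356]
rod 293 min [-0.1034 -0.012   0.0318] max [0.031  0.0142 0.0498] mean [-0.0279  0.0043  0.0437] tilt 0.0403
knob none
```

```bash
python3 -m jog '[[[-0.008,0.001,0],[0,0,0],1],[[-0.016,0.0016,0],[0,0,0],1],[[-0.024,0.0024,0],[0,0,0],1],[[-0.032,0.0032,0],[0,0,0],1],[[-0.04,0.004,0],[0,0,0],1],[[-0.048,0.0048,0],[0,0,0],1],[[-0.056,0.0056,0],[0,0,0],1],[[-0.064,0.0064,0],[0,0,0],1]]' && python3 -m jog '[[[-0.005,0.0005,0],[0,0,0],1],[[-0.01,0.001,0],[0,0,0],1],[[-0.015,0.0015,0],[0,0,0],1],[[-0.02,0.002,0],[0,0,0],1]]'; python3 rod.py side s6
```

```text
time_s: 14.5
position: [0.6541, -0.1794, 0.0348]
tool_rot: [[0.995, -0.1, 0.0], [-0.1, -0.995, -0.0], [0.0, 0.0, -1.0]]
contact_force: [0.5, -0.1, 0.6]
opening: 0.0003
grip_force: 0.3
time_s: 14.9
position: [0.6483, -0.1789, 0.0348]
tool_rot: [[0.995, -0.1, 0.0], [-0.1, -0.995, -0.0], [0.0, 0.0, -1.0]]
contact_force: [0.4, 0.3, 0.4]
opening: 0.0004
grip_force: 0.3
[ 0.64827479 -0.17889857  0.03482736] [0.44761232 0.29370539 0.40725021]
rod 230 min [-0.073  -0.012   0.0319] max [0.0615 0.0135 0.0489] mean [-0.0029  0.0039  0.044 ] tilt 0.0407
knob none
```

```bash
python3 -m jog '[[[-0.0033,0.0003,0],[0,0,0],1],[[-0.0067,0.0007,0],[0,0,0],1],[[-0.01,0.001,0],[0,0,0],1],[[-0.0133,0.0013,0],[0,0,0],1]]';python3 -m jog '[[[-0.0017,0.0002,0],[0,0,0],1],[[-0.0033,0.0003,0],[0,0,0],1],[[-0.0033,0.0003,0],[0,0,0],1]]'
```

```text
time_s: 15.35
position: [0.6443, -0.1785, 0.0348]
tool_rot: [[0.995, -0.1, 0.0], [-0.1, -0.995, -0.0], [0.0, 0.0, -1.0]]
contact_force: [0.2, -0.8, -0.9]
opening: 0.0004
grip_force: 0.3
time_s: 15.65
position: [0.6434, -0.1784, 0.0348]
tool_rot: [[0.995, -0.1, 0.0], [-0.1, -0.995, -0.0], [0.0, 0.0, -1.0]]
contact_force: [1.8, -1.2, -0.0]
opening: 0.0006
grip_force: 0.5
```

```bash
for i in 1 2 3; do python3 -m jog '[[[-0.0017,0.0002,0],[0,0,0],1],[[-0.0033,0.0003,0],[0,0,0],1],[[-0.0033,0.0003,0],[0,0,0],1]]' | grep -E "position|contact"; done
```

```text
position: [0.6434, -0.1782, 0.0352]
contact_force: [3.9, -0.9, -0.0]
position: [0.6433, -0.1782, 0.0355]
contact_force: [6.4, -1.4, -0.7]
position: [0.6433, -0.1782, 0.036]
contact_force: [7.5, -0.4, -0.2]
```

It stopped firmly at ring 3: the tool does not advance, 7 N builds up, and the back end is at gauge -0.076. I'll back off and rise.

```bash
python3 -m jog '[[[0.03,-0.003,0],[0,0,0],1],[[0.06,-0.006,0],[0,0,0],1],[[0.06,-0.006,0.15],[0,0,0],1],[[0.06,-0.006,0.3],[0,0,0],0.5],[[0.06,-0.006,0.45],[0,0,0],0.3],[[0,0.1,0.5],[0,0,0],0.3],[[-0.1,0.25,0.5],[0,0,0],0.3],[[-0.1,0.3,0.5],[0,0,0],0.3],[[-0.1,0.3,0.5],[0,0,0],0.3],[[-0.1,0.3,0.5],[0,0,0],0.3]]'; python3 rod.py wrist w7; python3 rod.py side s7; python3 rod.py scene c7
```

```text
time_s: 17.55
position: [0.6103, -0.0888, 0.1845]
tool_rot: [[0.995, -0.1, -0.001], [-0.1, -0.995, -0.001], [-0.001, 0.001, -1.0]]
contact_force: [0.0, -0.6, -0.4]
opening: 0.0303
grip_force: 0.0
[ 0.61029554 -0.08878309  0.18451463] [ 0.00150591 -0.63073264 -0.39800185]
rod 2568 min [-0.0759 -0.01    0.0328] max [-0.0037  0.0107  0.0495] mean [-0.0428 -0.0016  0.0445] tilt -0.0065
knob 411 min [-0.0363 -0.0859  0.0507] max [-0.023  -0.0727  0.0734] mean [-0.0312 -0.0797  0.0683] tilt 0.0105
[ 0.61046103 -0.08981304  0.18429304] [ 0.25476266 -0.70891216 -0.04175591]
rod 420 min [-0.079  -0.0095  0.026 ] max [0.061  0.0136 0.0498] mean [-0.0198  0.0054  0.0425] tilt 0.0075
knob 35 min [-0.0373 -0.0806  0.0501] max [-0.027  -0.0702  0.0723] mean [-0.033  -0.074   0.0635] tilt -0.1592
[ 0.61055055 -0.09014214  0.18423237] [ 1.33406572  0.30679362 -0.55469145]
rod 269 min [-0.0748 -0.0127  0.0306] max [0.0647 0.0085 0.0521] mean [-0.0085 -0.003   0.0427] tilt -0.002
knob 21 min [-0.033  -0.0875  0.0517] max [-0.0221 -0.0758  0.0719] mean [-0.0261 -0.0824  0.0668] tilt -0.2081
```

View pics/w7.png

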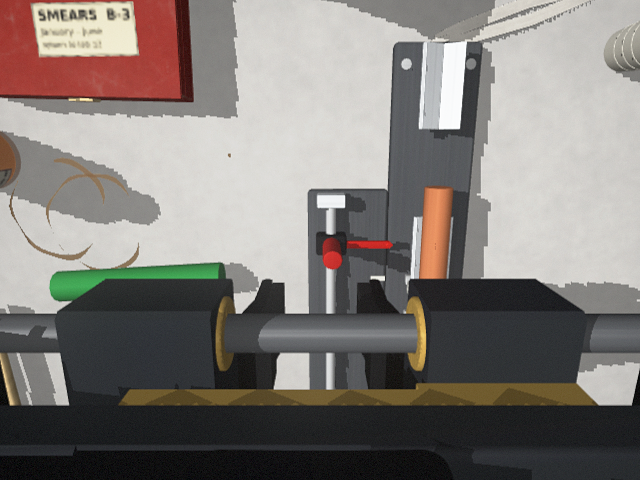

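The rod sits through rings 1 and 2, with its back end at (438,190). The knob is at (332,255), with its arrow pointing right. I'll grip the knob with the jaws across the rail.

```bash
python3 -m jog '[[[-0.049,-0.013,-0.1],[0,0,0],0.3],[[-0.049,-0.013,-0.2],[0,0,0],0.3],[[-0.049,-0.013,-0.33],[0,0,0],0.3],[[-0.049,-0.013,-0.33],[0,0,0],0.3],[[-0.049,-0.013,-0.33],[0,0,0],0.3],[[-0.049,-0.013,-0.33],[0,0,0],0.3]]'
```

```text
time_s: 18.3
position: [0.5974, -0.0924, 0.0876]
tool_rot: [[0.995, -0.101, 0.003], [-0.101, -0.995, -0.0], [0.003, 0.0, -1.0]]
contact_force: [-0.1, -0.0, 0.6]
opening: 0.0304
grip_force: 0.0
```

```bash
python3 -m jog '[[[-0.004,-0.005,-0.08],[0,0,0],0.3],[[-0.004,-0.005,-0.15],[0,0,0],0.3],[[-0.004,-0.005,-0.15],[0,0,0],0.3],[[-0.004,-0.005,-0.15],[0,0,0],1],[[-0.004,-0.005,-0.15],[0,0,0],1],[[-0.004,-0.005,-0.15],[0,0,0],1],[[-0.004,-0.005,-0.15],[0,0,0],1],[[-0.004,-0.005,-0.15],[0,0,0],1],[[-0.004,-0.005,-0.15],[0,0,0],1]]' 15
```

```text
time_s: 19.2
position: [0.5957, -0.0957, 0.0426]
tool_rot: [[0.995, -0.101, 0.003], [-0.101, -0.995, -0.003], [0.003, 0.003, -1.0]]
contact_force: [0.2, -4.7, 6.8]
opening: 0.0135
grip_force: 15.0
```

```bash
python3 -m jog '[[[-0.04,0.004,0],[0,0,0],1],[[-0.08,0.008,0],[0,0,0],1],[[-0.12,0.012,0],[0,0,0],1],[[-0.16,0.016,0],[0,0,0],1],[[-0.2,0.02,0],[0,0,0],1],[[-0.24,0.024,0],[0,0,0],1],[[-0.28,0.028,0],[0,0,0],1],[[-0.31,0.031,0],[0,0,0],1],[[-0.325,0.0325,0],[0,0,0],1],[[-0.325,0.0325,0],[0,0,0],1]]'; python3 rod.py scene c8; python3 rod.py side s8
```

```text
time_s: 20.2
position: [0.4977, -0.086, 0.0425]
tool_rot: [[0.995, -0.101, 0.002], [-0.101, -0.995, -0.003], [0.003, 0.003, -1.0]]
contact_force: [-0.7, -4.6, 8.9]
opening: 0.0133
grip_force: 15.0
[ 0.49771284 -0.08600173  0.04249909] [-0.73690064 -4.59466996  8.87528727]
rod 81 min [ 0.006  -0.0126  0.0302] max [0.0629 0.0073 0.0557] mean [ 0.0289 -0.0029  0.0433] tilt 0.0045
knob none
[ 0.49768171 -0.08600973  0.04247958] [-1.11387254 -5.50715945 10.41922682]
rod 421 min [-0.0781 -0.0114  0.0295] max [0.0607 0.0141 0.0494] mean [-0.0195  0.0054  0.0426] tilt 0.0086
knob none
```

```bash
python3 -m jog '[[[0,0,0],[0,0,0],0.6],[[0,0,0],[0,0,0],0.3],[[0,0,0],[0,0,0],0.2],[[0,0,0],[0,0,0],0.2],[[0,0,0.1],[0,0,0],0.2],[[0,0,0.25],[0,0,0],0.2],[[0,-0.1,0.4],[0,0,0],0.2],[[-0.05,-0.15,0.6],[0,0,0],0.2],[[-0.1,-0.15,0.75],[0,0,0],0.2],[[-0.1,-0.15,0.8],[0,0,0],0.2]]'; python3 -m jog '[[[0,0,0],[0,0,0],0.2],[[0,0,0],[0,0,0],0.2],[[0,0,0],[0,0,0],0.2]]' >/dev/null
python3 rod.py wrist w9
python3 - <<'E'
from h import *
o0=np.array([.558,-.1703]);g=np.array([-.99507,.0992]);gy=np.array([-.0992,-.99507])
d=np.load('pics/w9.npz');P=d['P'];hsv=cv2.cvtColor(d['c'],cv2.COLOR_RGB2HSV).astype(int)
X=(P[...,:2]-o0)@g;Y=(P[...,:2]-o0)@gy
red=((hsv[...,0]<6)|(hsv[...,0]>174))&(hsv[...,1]>130)
m=red&(Y>-.065)&(Y<-.028)&(abs(X)<.15);print('arrow',m.sum(),X[m].mean(),Y[m].min(),Y[m].max(),P[m][:,2].mean())
for n,lo,hi in(('yel',15,32),('blue',100,125),('green',60,90)):
  for r,a,b in(('ring',-.022,.022),('mark',-.06,-.024)):
    m=(hsv[...,0]>=lo)&(hsv[...,0]<=hi)&(hsv[...,1]>90)&(Y>a)&(Y<b)&(abs(X)<.13)
    if r=='ring':m&=P[...,2]>.04
    if m.any():print(n,r,m.sum(),X[m].mean().round(4),X[m].min().round(4),X[m].max().round(4))
E
```

```text
time_s: 21.3
position: [0.4669, -0.1291, 0.2841]
tool_rot: [[0.995, -0.101, 0.004], [-0.101, -0.995, -0.001], [0.004, 0.001, -1.0]]
contact_force: [0.3, -0.8, -0.9]
opening: 0.0347
grip_force: 0.0
[ 0.46618297 -0.12819666  0.27923689] [-0.56663874  0.64017428 -0.22930384]
rod 3135 min [-0.0756 -0.0095  0.0288] max [0.0642 0.0107 0.0522] mean [-0.0128  0.      0.0451] tilt -0.0015
knob 227 min [ 0.0621 -0.0856  0.0502] max [ 0.0755 -0.0721  0.0738] mean [ 0.0681 -0.0783  0.0695] tilt -0.1229
arrow 243 0.06963445151716814 -0.0648518353493626 -0.029258374883792508 0.07251460287207047
yel ring 5840 0.0678 0.0322 0.0979
yel mark 4475 0.0689 0.0347 0.1002
blue ring 249 0.0682 0.0639 0.0722
blue mark 415 0.0689 0.0665 0.0711
green ring 172 0.0932 0.0675 0.1037
green mark 339 0.0721 0.0673 0.1022
```

View pics/w9.png

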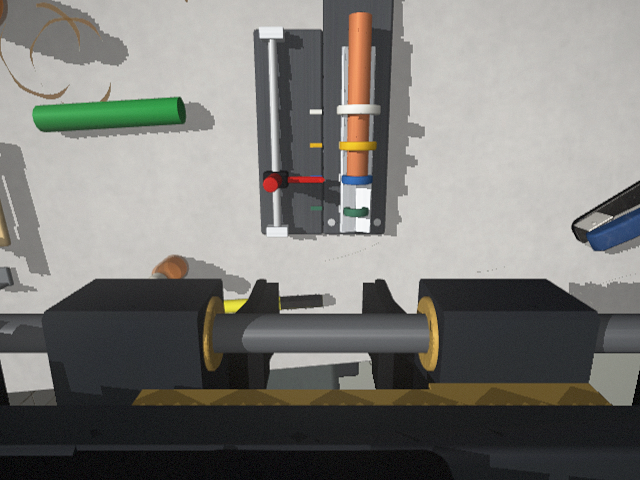

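The rod passes the white and yellow rings and stops at the blue one (356,180). The red arrow at row 180 covers the blue mark, and its measured x of 0.0685 matches the blue ring's 0.0682. The robot is clear.

```bash
python3 -c "
from cell import *
print(job_done())"
```

```text
the job is handed in; nothing more can be done
None
```

The red-tagged rod is the mid rod (copper, 21 mm): it passed rings 1 and 2, ring 3 (blue) stopped it, the pointer stands opposite ring 3, and I handed the job in at about 21 s.

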